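# Let the honey jars through the feeder gates

## Robot

A 7-joint arm with a two-finger parallel gripper is mounted at the origin on a cart in front of the work surface, level with it; the furniture and walls round the work are solid. World frame = base frame: x ahead of the robot, y to its left, z up, the work surface at z = 0. Lengths are in m, angles in rad, forces in N, time in s.
With the tool pointing down it reaches from about 0.4 to 0.85 m from the base axis. Payload 10.4 kg.
Tool frame: the origin (TCP) lies on the centre line of the jaws, within the pads' length; the fingertips stand r.tip_extent ahead of it and the grasp point (between the pads) lies 3 mm ahead of it (r.tip_extent is the distance from the TCP to the fingertips, in m); z points along the fingers, y is the direction in which the jaws open and shut (so a half turn about z gives the same grasp; the last joint's range is limited). The gripper opens to 87 mm and grips with 3 to 60 N. Pads are 19 mm wide; open, the fingers measure 117 mm over their backs; the gripper's body (75 mm by 190 mm) begins 51 mm behind the grasp point.
Start: joints at [1.122, 0.332, -0.065, 1.46, 0.022, 1.35, -0.088], TCP at [0.258, -0.569, 0.245] pointing down, gripper open.
Joint ranges: [-2.6, 2.6], [-0.5, 2.12], [-1.47, 1.34], [0.16, 2.42], [-1.27, 4.41], [0.06, 2.06], [-2.6, 2.6]. Speed limits (rad/s): [2.22, 2.22, 2.79, 2.79, 3.14, 3.14, 3.14].

## Interface

Orientations are given as a unit quaternion [x, y, z, w].
In Python, from bench import r gives the robot as it stands. The module is installed in compiled form; this text tells all that it offers.
- The arm moves only by the shell command python3 -m jog 'ROWS' [FORCE]. ROWS is JSON, a list of rows, each a list of 5 numbers: the shift along the tool's x, y, z in cm, then the turn about the tool's z in rad, then the closure, from 0 (fully open) to 1 (shut). A call has exactly 10 rows; each row shifts and turns the pose as measured when the row begins, along the tool's axes as they then stand; what a row does not reach is not made up. A row lasts 1/10 s, in which the tool goes at most 50 mm and 8.59 degrees, less where a joint would pass 70% of its speed; a pose out of reach is approached as far as the arm can. A call with a gripper value outside its range is refused whole. The fingers move at their own pace and stop on an object; FORCE is the grip in N (left out, the last holds). Time passes only in rows, so rows that do not move let the fingers close, or fill a call up. It gives the time, the measured TCP pose, the force and the opening at its end, in the units of the state.
- r.read_state(): the state, without advancing time (a new reading comes with each control period).
- r.camera(name): name is "scene" or "top"; returns a dict with "pixels" (400x640x3 uint8, red, green, blue), "fx", "fy", "cx", "cy" (pixels), "camera_from_world" (4x4, takes a point from world to camera coordinates). Camera axes: x right, y up, looking along -z (the intrinsics and any distortion apply to the point x, -y, -z); pixel columns grow to the right and rows downward; lengths in m; the calibration is good to about 2 mm. A picture is of the moment at which its call begins. There is no depth.
- r.close_job(): hands the job in, once; it reports no verdict.
The state is a dict: "time": time; "joint_positions": joint angles; "joint_vel": joint speeds; "joint_torque": joint torques, N m; "ee_pos": TCP position; "eef_rot": TCP orientation; "ft_force": force on the tool from outside, world axes, zero at the start; "torque": the same for the moment, N m; "width": finger opening in m.
Only numpy, scipy, OpenCV 4.12 (cv2) and the standard library are available. Lean on these libraries where they do the work, as an engineer would, in place of code of your own. Each camera call takes 0.05 s, during which the arm holds its last target. There are 200 camera calls.

## Task

Three lanes of the sloping feeder hold two lying honey jars and one empty plastic pot, in any order, each behind a gate on a rocking lever. With the fingertips, press down the front paddle of each lane that holds a jar (the paddle just to the right of its lane) until the gate lifts and the jar rolls down against the front stop, then let the paddle come back up so that the gate closes. Keep the empty pot behind its closed gate without pressing its paddle, do not touch the jars, the pot or the gates themselves, and leave the things standing around where they are.

Things in the scene. Friction and masses are not known exactly. Their poses are not given: they have to be found in the camera images.
- feeder: Fixed plywood gravity feeder, 165 deep (x from -90 to +75) x 390 wide (y). Origin: centre of its underside, on the worktop; x to its back (away from the robot), y to its left, z up. Three lanes, 82 wide inside, centred at y = +150, +20, -110, slope 15 degrees down to the front; lane floor at z = 36 at x = 0, side walls 50 above the floor. Each lane's lever stands 65 to the right of its middle.
- feeder_gateline (a point): Point of the feeder at x = 0, y = 0, z = 36: the line along y through it is where the closed gates stand. A waiting jar or pot has its middle 30 to 50 behind it (+x), the tray part of each lane lies in front of it.
- feeder_front (a point): Middle of the front stop walls' inner face at floor level, feeder x = -83; the walls rise 42 above the lane floor, square to it (leaning 15 degrees to the robot). A jar that lies against the stop has its middle at about feeder x = -62, z = 51.
- lever_left (a joint): Rocking lever of the left lane, hinge, rad: 0 = at rest, paddle up and gate down (closed); grows as the paddle is pressed; a lying jar passes under the gate from 0.55 on; stop at 0.65, where the paddle has gone down about 32 mm. A spring brings it back to 0; pressing the paddle takes about 4 N at first and 8 N at the stop.
- lever_left_pad (a point): Middle of the top face of the left lane's paddle, a rubber-topped steel plate 42 (x) x 44 (y) on the front end of lever_left, at feeder x about -116, y = 85, z = 105 at rest; free air below. At rest it slopes up towards the robot by 17 degrees, fully pressed it slopes down towards it by 20 degrees; moves with the lever, nearly straight down.
- gate_left (a point): Aluminium gate plate of the left lane, 60 wide x 50 high x 4, on the far end of lever_left, rising with it by about 50. This point: middle of its lower edge, 65 above the worktop when closed; 70 behind the lever's pivot.
- lever_mid (a joint): Rocking lever of the middle lane, hinge, rad: 0 = at rest, paddle up and gate down (closed); grows as the paddle is pressed; a lying jar passes under the gate from 0.55 on; stop at 0.65, where the paddle has gone down about 32 mm. A spring brings it back to 0; pressing the paddle takes about 4 N at first and 8 N at the stop.
- lever_mid_pad (a point): Middle of the top face of the middle lane's paddle, a rubber-topped steel plate 42 (x) x 44 (y) on the front end of lever_mid, at feeder x about -116, y = -45, z = 105 at rest; free air below. At rest it slopes up towards the robot by 17 degrees, fully pressed it slopes down towards it by 20 degrees; moves with the lever, nearly straight down.
- gate_mid (a point): Aluminium gate plate of the middle lane, 60 wide x 50 high x 4, on the far end of lever_mid, rising with it by about 50. This point: middle of its lower edge, 65 above the worktop when closed; 70 behind the lever's pivot.
- lever_right (a joint): Rocking lever of the right lane, hinge, rad: 0 = at rest, paddle up and gate down (closed); grows as the paddle is pressed; a lying jar passes under the gate from 0.55 on; stop at 0.65, where the paddle has gone down about 32 mm. A spring brings it back to 0; pressing the paddle takes about 4 N at first and 8 N at the stop.
- lever_right_pad (a point): Middle of the top face of the right lane's paddle, a rubber-topped steel plate 42 (x) x 44 (y) on the front end of lever_right, at feeder x about -116, y = -175, z = 105 at rest; free air below. At rest it slopes up towards the robot by 17 degrees, fully pressed it slopes down towards it by 20 degrees; moves with the lever, nearly straight down.
- gate_right (a point): Aluminium gate plate of the right lane, 60 wide x 50 high x 4, on the far end of lever_right, rising with it by about 50. This point: middle of its lower edge, 65 above the worktop when closed; 70 behind the lever's pivot.
- jar_1: Small honey jar with a black lid, 62 in diameter, 71 long, 0.2 kg, lying on its side across a lane so that it can roll. Origin: centre of its base; z runs along its axis to the lid.
- jar_1_mid (a point): Middle of jar_1 (on its axis, half way along).
- jar_2: Small honey jar with a yellow lid, 62 in diameter, 71 long, 0.2 kg, lying on its side across a lane so that it can roll. Origin: centre of its base; z runs along its axis to the lid.
- jar_2_mid (a point): Middle of jar_2 (on its axis, half way along).
- pot: Single empty clear plastic pot, 70 across the rim, 56 across the base, 59 long, lying on its side in a lane. Origin: centre of its base; z runs along its axis to the rim.
- pot_mid (a point): Middle of the empty pot (on its axis, 30 from the base).
- carton: White carton 69x140x86, bystander to the right of the feeder. Origin: centre of its underside.
- tub: Stack of clear pots, 70 across, 82 high, bystander at the right. Origin: centre of its underside.
- marker: Marker pen 12x130x14, lying in front of the feeder, bystander. Origin: centre of its underside.
- cage: Queen cage 22x62x16, slotted, lying in front of the feeder, bystander. Origin: centre of its underside.
Mind the look-alikes: they are no part of the job. What is shaped like the pot but turquoise is not meant.

How it is judged:
By the outcome, as a careful person would: the job done as asked, in the order asked, and still so for the second after the job is handed in, with the robot touching nothing.
It also fails if it takes over 40 s, if anything falls off the work surface, if the arm or the gripper's body presses on something with over 40 N, if the wrist force passes 120 N, or if a joint passes its speed limit or range.

## Working session

There is one attempt and no reset: what is moved stays moved. The work goes in short steps, Python scripts to look and compute and a shell command to move; the robot and the scene stay as the last step left them, time stands still between calls to the robot, and variables do not carry over. Pictures are saved under pics/ and viewed, about 8 in all and at most 12, crops included, and the job is handed in when it is done.

```bash
mkdir -p pics; python3 - <<'E'
from bench import r
import cv2
for n in("scene","top"):
    c=r.camera(n); cv2.imwrite(f"pics/{n}0.png",c["pixels"][...,::-1]); print(n,c["fx"],c["fy"],c["cx"],c["cy"],c["camera_from_world"].tolist() if hasattr(c["camera_from_world"],'tolist') else c["camera_from_world"],[k for k in c])
print(r.read_state(),r.tip_extent)
E
```

```text
scene 420.00058646511644 420.00058646511644 318.85122712966864 201.46624652961296 [[0.870599441577761, -0.49195265694994866, -0.006260642489127276, -0.5467975239935544], [0.3612187925835852, 0.630499112485502, 0.6870166322873499, -0.10137631983440469], [-0.3340323280895837, -0.6003777581447208, 0.7266147199968992, -1.4268938492301178], [0.0, 0.0, 0.0, 1.0]] ['pixels', 'fx', 'fy', 'cx', 'cy', 'camera_from_world']
top 513.0838967125185 513.0838967125185 315.73381939249066 197.05335523820662 [[0.0592654535177216, -0.9982405418875673, -0.0018510946369355275, -0.2229410532730684], [0.9777345462322312, 0.05767387102444168, 0.2017644213064077, -0.5034058404351409], [-0.2013026654651952, -0.01376753910734198, 0.9794323313754433, -1.4212836958714137], [0.0, 0.0, 0.0, 1.0]] ['pixels', 'fx', 'fy', 'cx', 'cy', 'camera_from_world']
{'time': 0.1, 'joint_positions': array([ 1.12240728,  0.33276082, -0.06468781,  1.46083546,  0.021599  ,
        1.34993926, -0.08848169]), 'joint_vel': array([-0.00120726, -0.00117528,  0.00040821, -0.00067903, -0.00180938,
       -0.00111338, -0.00179998]), 'joint_torque': array([ 9.52447335e-04, -6.24545860e+01,  2.42391892e-02, -3.90711951e+01,
       -6.13250420e-02,  3.67467140e-02,  6.33030345e-05]), 'ee_pos': array([ 0.25800775, -0.56890655,  0.24387379]), 'eef_rot': array([ 9.77420561e-01,  2.11302289e-01, -1.61647732e-04, -6.02499964e-04]), 'ft_force': array([-0.08199458,  0.28543466, -0.15985654]), 'torque': array([ 0.06102809, -0.02843484, -0.03441043]), 'width': 0.08723805353895996} 0.022
```

View pics/scene0.png

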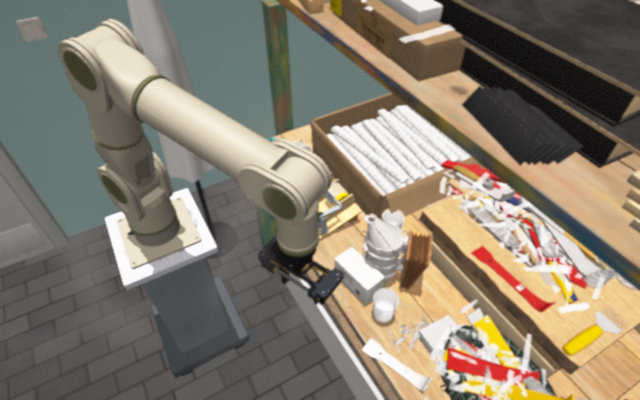

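View pics/top0.png

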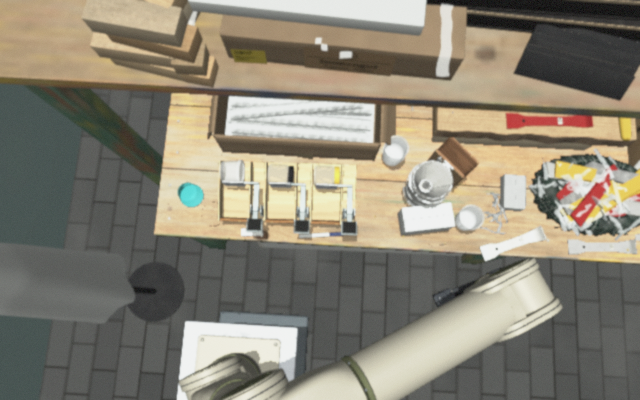

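The top view shows the feeder at columns 220-357, rows 160-237. Left to right, the lanes are at about columns 237 / 282 / 327, with something whitish at (232,172), something with black at (282,173) and something with yellow at (328,175). The turquoise look-alike is at (191,195), and clear pots stand outside the feeder at (395,152) and (469,218). I'll enlarge it.

```bash
python3 - <<'E'
import cv2
i=cv2.imread("pics/top0.png")[150:246,210:366]
cv2.imwrite("pics/c1.png",cv2.resize(i,None,fx=5,fy=5,interpolation=cv2.INTER_CUBIC))
E
```

```text
(no output)
```

View pics/c1.png

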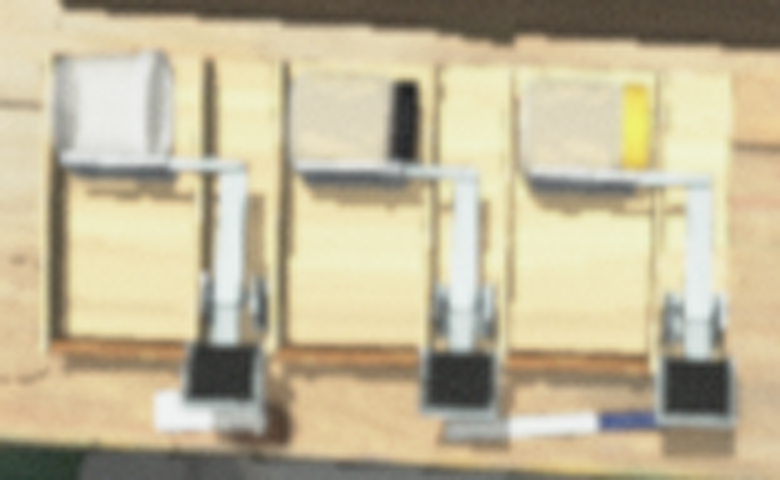

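The crop shows the pot (clear, ribbed rim) in the left lane, the black-lid jar in the middle lane and the yellow-lid jar in the right lane. The pads are at crop (223,373), (459,382) and (697,388), so I will press the middle and right ones. Candidates that could be confused are those three pads, plus the turquoise pot at (191,195), which is outside the feeder.

```bash
cat >h.py <<'E'
import numpy as np
from bench import r
from scipy.spatial.transform import Rotation as R
def ray(c,u,v,z):
    T=np.array(c["camera_from_world"]);Rm=T[:3,:3];o=-Rm.T@T[:3,3]
    d=Rm.T@np.array([(u-c["cx"])/c["fx"],-(v-c["cy"])/c["fy"],-1]);return o+d*(z-o[2])/d[2]
def tool(p,s=None):
    s=s or r.read_state(); return R.from_quat(s["eef_rot"]).inv().apply(np.array(p)-s["ee_pos"])*100
E
python3 - <<'E'
from h import *
c=r.camera("top")
P=[ray(c,u/5+209.6,v/5+149.6,.105) for u,v in((223,373),(459,382),(697,388))]
for p in P: print(p.round(4), np.hypot(p[0],p[1]).round(3))
d=P[0]-P[2]; print(np.linalg.norm(d), "yaw",np.arctan2(-d[0],d[1]))
s=r.read_state(); m=R.from_quat(s["eef_rot"]).as_matrix(); print(m.round(3))
# corners of feeder back (z~ wall top?)
for u,v,z in ((160,402,.014),(270,400,.014),(448,432,.014),(660,415,.014)): print(ray(c,u/5+209.6,v/5+149.6,z).round(3))
for p in P: print(tool([p[0],p[1],.20]).round(1))
E
```

```text
[ 0.4191 -0.0302  0.105 ] 0.42
[ 0.4217 -0.1593  0.105 ] 0.451
[ 0.4261 -0.2892  0.105 ] 0.515
0.25910838272395004 yaw 0.027101320043765868
[[ 0.911  0.413 -0.001]
 [ 0.413 -0.911  0.001]
 [-0.    -0.001 -1.   ]]
[0.413 0.017 0.014]
[ 0.418 -0.047  0.014]
[ 0.405 -0.151  0.014]
[ 0.423 -0.273  0.014]
[ 36.9 -42.4   4.4]
[ 31.8 -30.5   4.4]
[ 26.9 -18.5   4.4]
```

```bash
python3 -m jog '[[3.8,-2.6,0,0,1],[3.8,-2.6,0,0,1],[3.8,-2.6,0,0,1],[3.8,-2.6,0,0,1],[3.8,-2.6,0,0,1],[3.8,-2.6,0,0,1],[0,0,0,0.14,1],[0,0,0,0.14,1],[0,0,0,0.12,1],[0,0,0,0,1]]'; python3 - <<'E'
from h import *
s=r.read_state(); m=R.from_quat(s["eef_rot"]).as_matrix(); print(m.round(3))
print(tool([.4261,-.2892,.15]).round(2),np.arctan2(m[1,0],m[0,0]),s["joint_positions"].round(2))
E
```

```text
time: 1.15
ee_pos: [0.4052, -0.3216, 0.2407]
eef_rot: [1.0, 0.006, -0.002, -0.002]
ft_force: [1.1, -0.0, 0.0]
width: 0.0145
[[ 1.     0.013 -0.004]
 [ 0.013 -1.     0.003]
 [-0.004 -0.003 -1.   ]]
[ 2.17 -3.19  9.07] 0.012578659369585512 [ 0.8   0.11 -0.24  1.73  0.03  1.3  -1.  ]
```

```bash
python3 -m jog '[[1.1,-1.6,0,0,1],[1.1,-1.6,2,0,1],[0,0,3,0,1],[0,0,2,0,1],[0,0,1.5,0,1],[0,0,0,0,1],[0,0,0,0,1],[0,0,0,0,1],[0,0,0,0,1],[0,0,0,0,1]]'; python3 - <<'E'
from h import *
import cv2
print(tool([.4261,-.2892,.15]).round(2))
a=r.camera("top")["pixels"][140:260,210:410,::-1]; b=r.camera("scene")["pixels"][200:330,220:430,::-1]
f=lambda i:cv2.resize(i,(700,int(700*i.shape[0]/i.shape[1])),interpolation=cv2.INTER_CUBIC)
cv2.imwrite("pics/a2.png",f(a)); cv2.imwrite("pics/b2.png",f(b))
E
```

```text
time: 2.15
ee_pos: [0.4275, -0.2897, 0.1555]
eef_rot: [1.0, 0.019, -0.001, -0.001]
ft_force: [0.3, -0.7, 0.7]
width: 0.0004
[-0.13 -0.05  0.55]
```

View pics/a2.png

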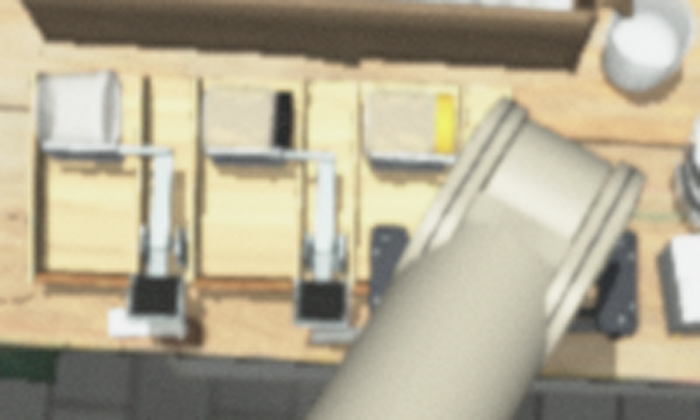

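View pics/b2.png

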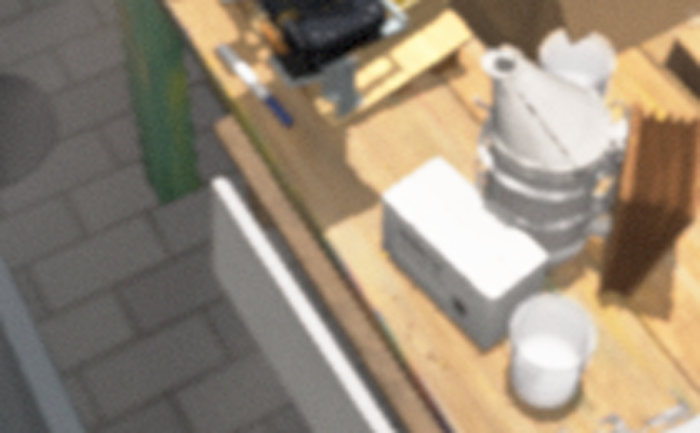

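The close view shows the shut fingers centred over the right paddle, with the body clear of the carton. Now I'll press it.

```bash
python3 -m jog '[[-0.1,0,1.2,0,1],[0,0,1.2,0,1],[0,0,0.7,0,1],[0,0,0.7,0,1],[0,0,0.6,0,1],[0,0,0.5,0,1],[0,0,0.4,0,1],[0,0,0.3,0,1],[0,0,0,0,1],[0,0,0,0,1]]'
```

```text
time: 3.25
ee_pos: [0.4263, -0.2903, 0.0999]
eef_rot: [1.0, 0.019, -0.001, 0.0]
ft_force: [-3.0, 1.1, 6.9]
width: 0.0004
```

```bash
python3 -m jog '[[0,0,0.3,0,1],[0,0,0.2,0,1],[0,0,0.1,0,1],[0,0,0.1,0,1],[0,0,0,0,1],[0,0,0,0,1],[0,0,0,0,1],[0,0,0,0,1],[0,0,0,0,1],[0,0,0,0,1]]'; python3 - <<'E'
from h import *
import cv2
a=r.camera("top")["pixels"][140:260,210:410,::-1]
f=lambda i:cv2.resize(i,(700,int(700*i.shape[0]/i.shape[1])),interpolation=cv2.INTER_CUBIC)
cv2.imwrite("pics/a3.png",f(a))
E
```

```text
time: 4.25
ee_pos: [0.4263, -0.2903, 0.1001]
eef_rot: [1.0, 0.018, -0.002, 0.001]
ft_force: [-3.4, 1.0, 7.4]
width: 0.0004
```

View pics/a3.png

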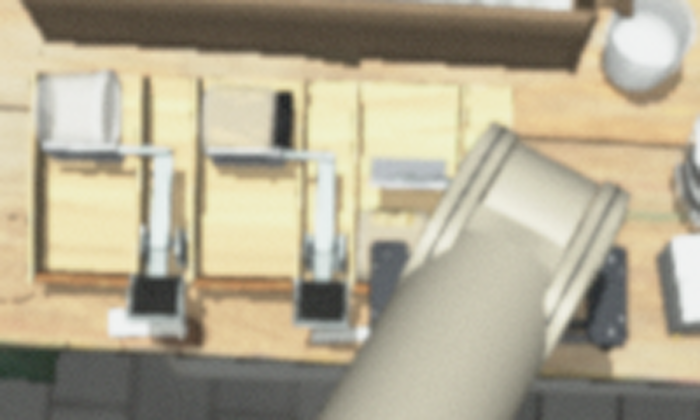

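The right gate is up at (408,172), and the jar has gone from behind it to the front at about (395,230). I'll raise and shift to above the middle paddle.

```bash
python3 -m jog '[[0,0,-1,0,1],[0,0,-1.5,0,1],[0,0,-2,0,1],[0,0,-3,0,1],[0,-3,0,0,1],[0,-4,0,0,1],[0,-4,0,0,1],[0,-2,0,0,1],[0,0,0,0,1],[0,0,0,0,1]]'; python3 - <<'E'
from h import *
import cv2
print(tool([.4217,-.1593,.15]).round(2))
a=r.camera("top")["pixels"][140:260,210:410,::-1]
cv2.imwrite("pics/a4.png",cv2.resize(a,(700,420),interpolation=cv2.INTER_CUBIC))
E
```

```text
time: 5.3
ee_pos: [0.4231, -0.1557, 0.1778]
eef_rot: [1.0, 0.018, 0.0, 0.001]
ft_force: [0.0, -0.0, -0.8]
width: 0.0007
[-0.15  0.34  2.79]
```

View pics/a4.png

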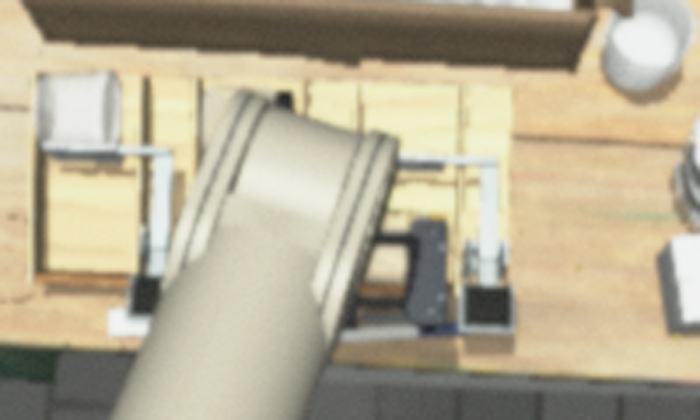

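The right gate is closed again and the yellow-lid jar lies in front of it (lid at about (435,220)). Now the middle paddle.

```bash
python3 -m jog '[[-0.1,0.3,1.5,0,1],[0,0,1.8,0,1],[0,0,1.5,0,1],[0,0,0.8,0,1],[0,0,0.7,0,1],[0,0,0.7,0,1],[0,0,0.5,0,1],[0,0,0.4,0,1],[0,0,0.4,0,1],[0,0,0.2,0,1]]'; python3 -m jog '[[0,0,0.2,0,1],[0,0,0.1,0,1],[0,0,0.1,0,1],[0,0,0,0,1],[0,0,0,0,1],[0,0,0,0,1],[0,0,0,0,1],[0,0,0,0,1],[0,0,0,0,1],[0,0,0,0,1]]'; python3 - <<'E'
from h import *
import cv2
a=r.camera("top")["pixels"][140:260,210:410,::-1]
cv2.imwrite("pics/a5.png",cv2.resize(a,(700,420),interpolation=cv2.INTER_CUBIC))
E
```

```text
time: 6.35
ee_pos: [0.4239, -0.1653, 0.0986]
eef_rot: [1.0, 0.013, -0.0, 0.001]
ft_force: [-21.6, 8.4, 40.2]
width: 0.0004
time: 7.35
ee_pos: [0.4232, -0.1652, 0.1027]
eef_rot: [1.0, 0.012, -0.003, -0.0]
ft_force: [-4.1, 3.2, 7.1]
width: 0.0001
```

View pics/a5.png

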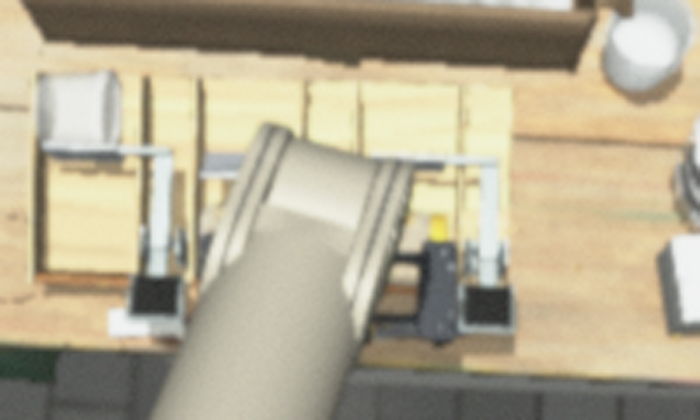

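The middle gate is up at (220,163) and the black-lid jar has rolled forward from behind it. I'll release and retreat.

```bash
python3 -m jog '[[0,0,-1,0,1],[0,0,-1.5,0,1],[0,0,-2,0,1],[0,0,-3,0,1],[0,0,-3,0,1],[0,4,-1,0,1],[0,4.5,0,0,1],[0,4.5,0,0,1],[0,4.5,0,0,1],[0,4.5,0,0,1]]'; python3 -m jog '[[0,4.5,0,0,1],[-1,4.5,0,0,1],[-1,4.5,0,0,1],[-1,4,0,0,1],[-1,3,0,0,1],[0,0,0,0,1],[0,0,0,0,1],[0,0,0,0,1],[0,0,0,0,1],[0,0,0,0,1]]'; python3 - <<'E'
from h import *
import cv2
a=r.camera("top")["pixels"][140:260,210:410,::-1]
cv2.imwrite("pics/a6.png",cv2.resize(a,(800,480),interpolation=cv2.INTER_CUBIC))
E
```

```text
time: 8.4
ee_pos: [0.4338, -0.3915, 0.2326]
eef_rot: [1.0, 0.016, 0.004, 0.004]
ft_force: [1.4, 0.8, 0.1]
width: 0.0003
time: 9.4
ee_pos: [0.3936, -0.6144, 0.2365]
eef_rot: [1.0, 0.012, 0.004, 0.007]
ft_force: [0.3, 1.0, 0.1]
width: 0.0001
```

View pics/a6.png

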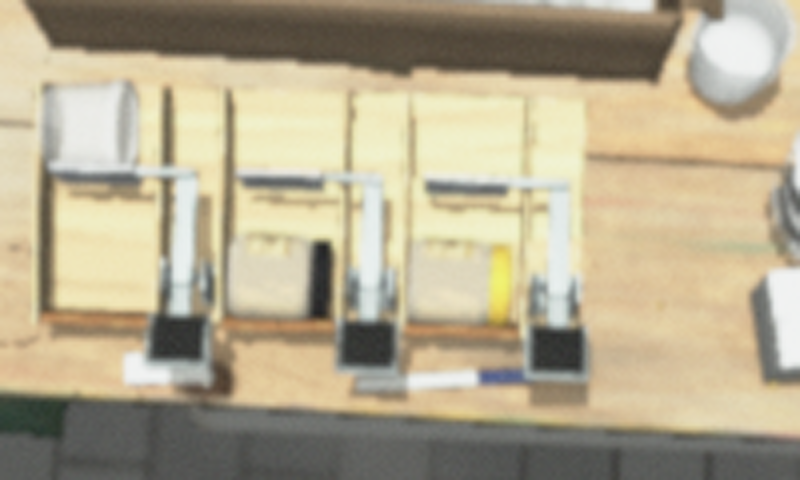

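Both jars lie against the front stops at (280,278) and (462,283). All three gates are closed, the pot is still behind its gate at (90,125), and the marker and cage haven't moved.

```bash
python3 -c "from bench import r; print(r.close_job())"
```

```text
the job is handed in; nothing more can be done
None
```

Both jars are released, and I handed the job in at about 9.5 s on the robot's clock. With the shut fingertips I pressed the right paddle (yellow-lid jar), then the middle one (black-lid jar), and let each come back up. I never pressed the left paddle, where the empty pot is.

**Last picture:** both jars lie against the front stops, all three gates are closed, and the pot is still behind its gate. The cage and marker look unmoved. The carton was only partly in that crop, and I did not check the tub again at the end.

**Forces:** holding a paddle down took about 7 N upward. At the end of the middle press the fingers overran onto the stop. The wrist read about 46 N for a moment (40 N of it upward), then settled. That load was on the fingertips and well under the 120 N wrist limit. At the end the arm was clear of the feeder and the force readings were close to zero.

**Disagreement:** on the middle press the fingers sat about 6 mm to the right of the paddle centre I had measured. They were still on the plate, and the gate lifted fully.

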